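Stand the slumped cartons back up

TASK

Two tall thin food cartons have slumped against the two ends of the low tea carton that lies between them. With the fingertips, push each one back upright, so that both stand by themselves flat on their feet about where their feet are now and lean on nothing. Only push them, gently: do not pinch or lift them, do not knock them over, and leave the tea carton, salt shaker, garlic and striped mug where they are.

Things in the scene. Friction and masses are not known exactly. Their poses are not given: they have to be found in the camera images.
- carton_left: tall thin carton at the tea carton's own +y end, 35 (own x) x 100 (own y) x 124 (own z) mm, 0.2 kg. Origin: underside centre; own z up the carton. Starts leaning 0.54 rad from upright, its +x side towards the tea carton: it stands on the lower edge of that side, 40 mm off the tea carton's end, its upper edge overhangs the tea carton, 106 mm up. Tipped back below 0.27 rad it drops upright.
- carton_right: tall thin carton at the tea carton's own -y end, 35 (own x) x 100 (own y) x 124 (own z) mm, 0.2 kg. Origin: underside centre; own z up the carton. Starts leaning 0.61 rad from upright, its +x side towards the tea carton: it stands on the lower edge of that side, 47 mm off the tea carton's end, its upper edge overhangs the tea carton, 102 mm up. Tipped back below 0.27 rad it drops upright.
- tea_carton: low tea carton lying between the two tall ones, 65 (own x) x 127 (own y) x 70 (own z) mm, 0.4 kg, loose. Origin: centre of its underside, on the worktop; own z up; the tall cartons lean against its two ends (own +y and -y).
- salt: salt shaker, 44 mm across, 90 mm high, upright, on the robot's side of the tea carton; origin at the centre of its underside; to be left alone
- garlic_bulb: garlic bulb, about 50 mm, on the far side of the tea carton; origin at the centre of its underside; to be left alone
- striped_mug: striped mug, 86 mm across, 97 mm high, at the right; origin at the centre of its underside; to be left alone
Things that resemble listed ones, but are neither listed nor needed, are in the scene too. What is shaped like the carton_right but blue or orange is not meant.

How it is judged:
At the end, for the whole second after the job is handed in: Both tall cartons stand upright (within 0.05 rad) with their undersides on the worktop (centre below 5 mm), within 50 mm of where they were, not touching the tea carton; the tea carton is within 20 mm and the salt shaker, garlic and mug are within 30 mm of where they stood (angle between each of carton_left, carton_right's own z axis and vertical below 0.05 rad and height (world z) of each of carton_left, carton_right below 0.005 m and distance of each of carton_left, carton_right from where it was at the start of the episode below 0.05 m and contact force between each of carton_left, carton_right and tea_carton below 0.05 N and distance of tea_carton from where it was at the start of the episode below 0.02 m and distance of each of salt, garlic_bulb, striped_mug from where it was at the start of the episode below 0.03 m).
It fails at once if a tall carton is lifted (its underside centre over 28 mm up) (height (world z) of any of carton_left, carton_right above 0.028 m).
It fails at once if a tall carton is knocked flat (leaning more than 57 degrees) (angle between any of carton_left, carton_right's own z axis and vertical above 1 rad).
It fails at once if a tall carton is squeezed or rammed (over 15 N from the fingers) (contact force between the fingers and carton_left above 15 N or contact force between the fingers and carton_right above 15 N).
It fails at once if the tea carton is shifted more than 20 mm (distance of tea_carton from where it was at the start of the episode above 0.02 m).
It fails at once if a bystander is shifted more than 30 mm (distance of any of salt, garlic_bulb, striped_mug from where it was at the start of the episode above 0.03 m).
It also fails if it takes over 38 s, if anything falls off the work surface, if the arm or the gripper's body presses on something with over 40 N, if the wrist force passes 120 N, or if a joint passes its speed limit or range.

ROBOT

A 7-joint arm with a two-finger parallel gripper is mounted at the origin on a cart in front of the work surface, level with it; the furniture and walls round the work are solid. World frame = base frame: x ahead of the robot, y to its left, z up, the work surface at z = 0. Lengths are in m, angles in rad, forces in N, time in s.
With the tool pointing down it reaches from about 0.425 to 0.825 m from the base axis. Payload 3.6 kg.
Tool frame: the origin (TCP) lies where the fingers leave the gripper's body, on its centre line; the fingertips stand 73 mm ahead of it and the grasp point (between the pads) lies 54 mm ahead of it; z points along the fingers, y is the line along which they close (so a half turn about z gives the same grasp; the last joint's range is limited). The gripper opens to 85 mm and grips with 20 to 120 N. Pads are 22 mm wide; open, the fingers measure 114 mm over their backs; the gripper's body (76 mm by 85 mm) begins 54 mm behind the grasp point. The pads swing forward as they close: fully open they stand 13 mm farther back than shut.
Start: joints at [-1.353, 0.615, -0.013, 1.423, 0.008, 1.103, -0.04], TCP at [0.157, 0.631, 0.304] pointing down, gripper open.
Joint ranges: [-3.12, 3.12], [-0.3, 2.06], [-1.34, 1.32], [0.26, 2.42], [-1.36, 4.5], [0.01, 1.98], [-2.84, 2.84]. Speed limits (rad/s): [2.79, 2.79, 3.14, 3.14, 3.14, 3.14, 3.14].

INTERFACE

Orientations are given as a unit quaternion [x, y, z, w].
In Python, from station import arm, snapshot, camera_info, ticket gives the robot as it stands. Calls block until the motion is done:
- arm.movep(position, orientation): joint-space move of the TCP to a pose.
- arm.line_to(position, velocity=0.15, ori=None): straight line of the TCP; ori=None keeps the orientation; velocity is the mean speed in m/s.
- arm.move_j(angles): joint-space move.
- arm.move_gripper(opening, effort=None): opening from 0.0 (shut) to 1.0 (fully open); effort is the grip in N (None keeps the last); returns when the fingers have stopped.
- arm.pause(seconds).
- arm.ik(position, orientation): joint angles nearest the present ones, or None.
- snapshot(name): name is "scene" or "top"; returns the picture (384x512x3 uint8, blue, green, red); there is no depth.
- camera_info(name): a dict with "fx", "fy", "cx", "cy" (pixels), "R" (3x3) and "t" (3): a world point X has camera coordinates R X + t. Camera axes: x right, y down, z forward; pixel columns grow to the right and rows downward; lengths in m; the calibration is good to about 2 mm. A picture is of the moment at which its call begins. camera_info takes no time and is no camera call.
A pose or a line that the arm cannot do raises arm.MotionError and nothing moves.
- ticket.finish_job(): hands the job in; it is judged then, once.
Readings, each from a call of its own:
- arm.read_time(): time.
- arm.read_joint_positions(): joint angles.
- arm.read_dq(): joint speeds.
- arm.read_effort(): joint torques, N m.
- arm.read_tool_pos(): TCP position.
- arm.read_eef_rot(): TCP orientation.
- arm.read_ft_force(): force on the tool from outside, world axes, zero at the start.
- arm.read_wrist_torque(): the same for the moment, N m.
- arm.read_opening(): opening from 0.0 (shut) to 1.0 (fully open).
- arm.read_finger_force(): force on a finger pad.
Only numpy, scipy, OpenCV 4.12 (cv2) and the standard library are available. Lean on these libraries where they do the work, as an engineer would, in place of code of your own. Each camera call takes 0.05 s, during which the arm holds its last target. There are 200 camera calls.

## Working session

There is one attempt and no reset: what is moved stays moved. The work goes in short steps, each a Python script; the robot and the scene stay as the last script left them, time stands still between calls to the robot, and variables do not carry over. Pictures are saved under pics/ and viewed, at most 10 in all, crops included, and the job is handed in when it is done.

```bash
ls; mkdir -p pics
python3 - <<'E'
from station import arm, snapshot, camera_info
import cv2
for n in ("scene","top"):
    cv2.imwrite(f"pics/{n}0.png",snapshot(n))
    c=camera_info(n); print(n,c)
print(arm.read_time(),arm.read_tool_pos(),arm.read_eef_rot())
E
```

```text
pics
scene {'fx': 356.71342450611456, 'fy': 356.71342450611456, 'cx': 254.98913374272936, 'cy': 184.7655437427614, 'R': array([[ 7.18720000e-01, -6.95299287e-01,  6.81034640e-04],
       [-4.65156755e-01, -4.81552814e-01, -7.42789392e-01],
       [ 5.16788888e-01,  5.33540804e-01, -6.69524799e-01]]), 't': array([-0.38719984,  0.2421487 ,  0.80294978])}
top {'fx': 449.1396303459171, 'fy': 449.1396303459171, 'cx': 251.468951303112, 'cy': 189.91553116397628, 'R': array([[ 0.00444543, -0.99998318, -0.00372591],
       [-0.99310022, -0.00397814, -0.11720121],
       [ 0.11718442,  0.00422121, -0.9931012 ]]), 't': array([-0.03446753,  0.47142015,  1.26358103])}
0.1 [0.15676329 0.63026454 0.30282782] [ 1.21573974e-01  9.92581661e-01 -1.18072148e-03 -1.44559483e-04]
```

View pics/scene0.png

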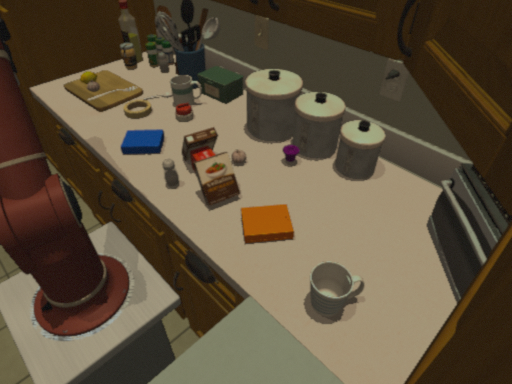

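View pics/top0.png

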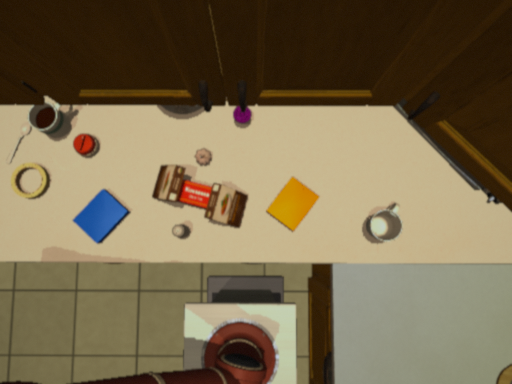

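The top view shows the red tea carton at about (196,193), the left carton around (170,184), the right one around (228,204), salt at (181,230), garlic at (203,157) and the mug at (381,225). I'll zoom in to get the corners.

Run:
```python
import cv2
t=cv2.imread("pics/top0.png")[150:245,140:260]
cv2.imwrite("pics/topz.png",cv2.resize(t,None,fx=6,fy=6,interpolation=cv2.INTER_CUBIC))
t=cv2.imread("pics/scene0.png")[120:215,150:270]
cv2.imwrite("pics/scz.png",cv2.resize(t,None,fx=6,fy=6,interpolation=cv2.INTER_CUBIC))
```

```text
(no output)
```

View pics/topz.png

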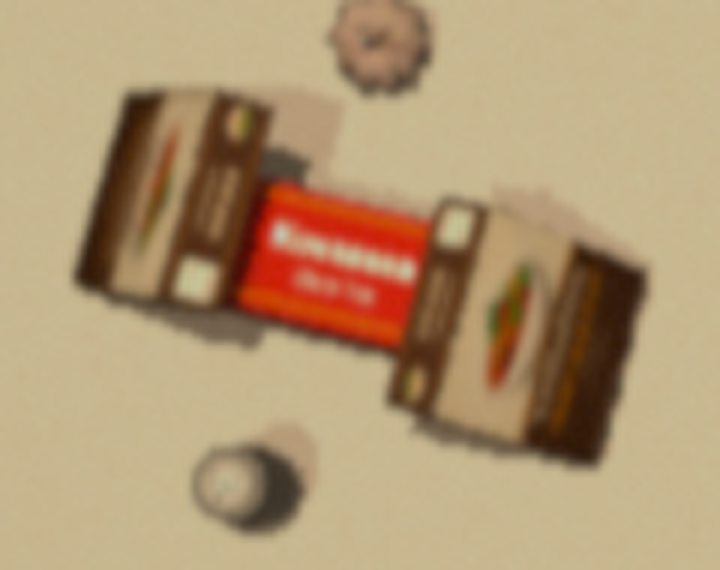

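View pics/scz.png

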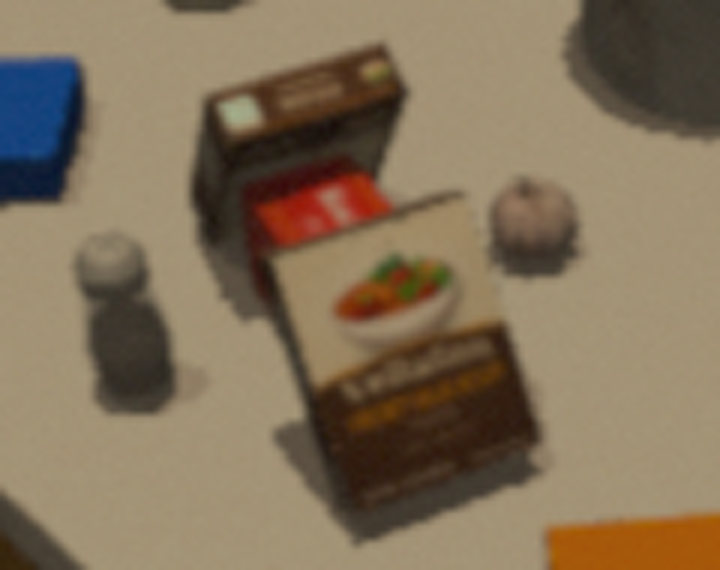

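The crops show these edges clearly in the top zoom. On the left carton, the front-top edge runs (268,105)-(236,308), the back-top (215,92)-(163,303) and the back-bottom (130,92)-(78,284). On the right carton they are (440,200)-(390,402), (487,205)-(432,412) and (648,265)-(600,465). I'll fit poses to these and the matching edges in the scene view.

```bash
cat > fit.py <<'E'
import numpy as np
from scipy.optimize import least_squares
from station import camera_info
C={n:camera_info(n) for n in("top","scene")}
OFF={"top":(140,150),"scene":(150,120)}
def proj(n,X):
    c=C[n]; q=np.asarray(X)@c["R"].T+c["t"]
    return np.c_[c["fx"]*q[:,0]/q[:,2]+c["cx"],c["fy"]*q[:,1]/q[:,2]+c["cy"]]
def ground(n,uv,z):
    c=C[n]; r=c["R"].T@[(uv[0]-c["cx"])/c["fx"],(uv[1]-c["cy"])/c["fy"],1]; o=-c["R"].T@c["t"]
    return o+r*(z-o[2])/r[2]
def orig(n,c): return (np.array(c,float)+.5)/6-.5+OFF[n]
# edges: (camera, edge, far(+x world) corner, near corner); ft front-top, bt back-top, bb back-bottom
obs={"left":(.54,[("top","ft",(268,105),(236,308)),("top","bt",(215,92),(163,303)),("top","bb",(130,92),(78,284)),
      ("scene","ft",(405,92),(222,140)),("scene","bt",(385,43),(207,97))]),
     "right":(.61,[("top","ft",(440,200),(390,402)),("top","bt",(487,205),(432,412)),("top","bb",(648,265),(600,465)),
      ("scene","bt",(465,195),(270,258)),("scene","bb",(540,440),(357,510))])}
def edge(p,th,k):
    x,y,f=p; d=np.array([np.cos(f),np.sin(f),0]); e=np.array([-d[1],d[0],0])*.05
    if e[0]<0: e=-e
    c,s=np.cos(th),np.sin(th); a,z={"ft":(.124*s,.124*c),"bt":(.124*s-.035*c,.124*c+.035*s),"bb":(-.035*c,.035*s)}[k]
    m=np.array([x,y,z])+a*d
    return np.array([m+e,m-e])
if __name__=="__main__":
    for s,f0,y0 in(("left",-np.pi/2,.2),("right",np.pi/2,0)):
        th,O=obs[s]
        res=lambda p:np.concatenate([(proj(n,edge(p,th,k))-[orig(n,a),orig(n,b)]).ravel() for n,k,a,b in O])
        r=least_squares(res,[.55,y0,f0],loss="soft_l1")
        print(s,"pivot,dir",r.x.round(4),"rms px",np.sqrt(np.mean(res(r.x)**2)).round(2)); 
        print("  ft mid",edge(r.x,th,"ft").mean(0).round(4))
    for n,uv,z in(("salt",(232,488),.09),("garlic",(380,42),.045)): print(n,ground("top",orig("top",uv),z).round(3))
E
python3 fit.py
```

```text
left pivot,dir [ 0.4893  0.2149 -1.7954] rms px 1.3
  ft mid [0.4751 0.1528 0.1064]
right pivot,dir [0.4196 0.0178 1.3314] rms px 0.86
  ft mid [0.4364 0.0868 0.1016]
salt [0.352 0.165 0.09 ]
garlic [0.565 0.107 0.045]
```

The fit is consistent with what was given: the pivots are 209 mm apart against an expected 214 mm, and both yaws are about 1.34. The top edges leave a 73 mm gap. I'll lower half-open fingers into that gap above the tea carton and push each top edge outward slowly, starting with the left.

```bash
cat > push.py <<'E'
import numpy as np, cv2
from scipy.spatial.transform import Rotation
from station import arm, snapshot
F=1.338; U=np.array([np.cos(F),np.sin(F),0])   # right -> left
PIV={"left":np.array([.4893,.2149,0]),"right":np.array([.4196,.0178,0])}
SGN={"left":1,"right":-1}; TH={"left":.54,"right":.61}
def oris():
    for s in(1,-1):
        y=s*np.array([-U[1],U[0],0]); z=np.array([0,0,-1.]); x=np.cross(y,z)
        yield Rotation.from_matrix(np.c_[x,y,z]).as_quat()
def at(side,a,z):  # tool a metres on the tea side of the pivot edge
    return PIV[side]-SGN[side]*U*a+[0,0,z]
def push(side,q,z=.158,end=.029,step=.006):
    a=.124*np.sin(TH[side])+.033
    arm.line_to(at(side,a,.24),.15,ori=q); arm.line_to(at(side,a,z),.08)
    f0=arm.read_ft_force(); print("down",f0.round(2) if hasattr(f0,'round') else f0)
    while a>end:
        a=max(a-step,end); arm.line_to(at(side,a,z),.03)
        f=np.array(arm.read_ft_force())-f0; print(round(a,3),f.round(2),round(arm.read_time(),1))
        if np.linalg.norm(f)>8: print("STOP"); break
E
python3 - <<'E'
from push import *
q0=np.array(arm.read_joint_positions()); P=at("left",.0965,.28)
c=[(np.abs(j-q0).max(),tuple(q)) for q in oris() if (j:=arm.ik(P,q)) is not None]
print([round(x[0],2) for x in c]); q=np.array(min(c)[1])
np.save("q.npy",q); arm.move_gripper(.4); arm.movep(P,q); print(arm.read_time(),arm.read_tool_pos())
push("left",q); arm.pause(.6)
cv2.imwrite("pics/s1.png",cv2.resize(snapshot("scene")[90:240,100:300],None,fx=4,fy=4)); print(arm.read_time())
E
```

```text
[np.float64(2.49), np.float64(0.72)]
2.7917 [0.46701637 0.12250861 0.27989338]
down [0.59 0.14 0.22]
0.091 [ 0.55 -0.61 -0.82] 4.7
0.085 [-0.46  0.53 -0.74] 5.1
0.079 [-0.96 -0.16 -0.2 ] 5.4
0.073 [-0.99 -0.4   0.15] 5.8
0.067 [-0.28 -0.95 -1.34] 6.1
0.061 [-0.67  0.33 -0.17] 6.5
0.055 [-0.44 -0.21 -0.14] 6.8
0.049 [-0.58  0.07 -0.34] 7.2
0.043 [-1.41  0.    0.06] 7.5
0.037 [ 0.08 -0.44  0.34] 7.9
0.031 [0.34 0.06 0.01] 8.2
0.029 [-0.41 -0.21 -0.66] 8.5
9.1333
```

View pics/s1.png

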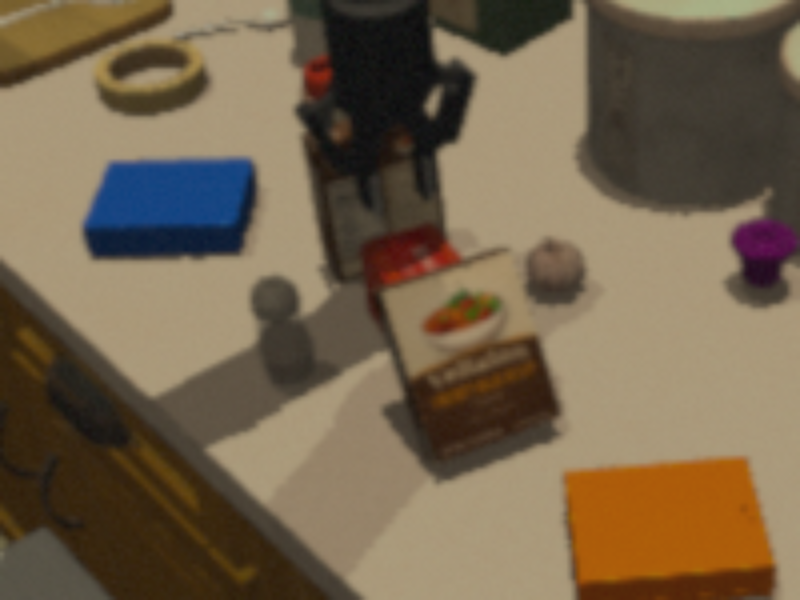

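The left carton now looks upright behind the fingers, at about (375,205), and nothing else has moved. I'll back off and do the right one the same way.

Run:
```python
from push import *
q=np.load("q.npy")
arm.line_to(at("left",.06,.158),.1); arm.line_to(at("left",.0965,.24),.15)
push("right",q); arm.pause(.8)
arm.line_to(at("right",.06,.158),.08); arm.line_to(at("right",.09,.26),.15)
arm.movep([.35,.45,.32],q); arm.pause(.3)
a=cv2.resize(snapshot("scene")[110:220,140:280],None,fx=4,fy=4); b=cv2.resize(snapshot("top")[150:245,140:260],None,fx=4,fy=4)
o=np.zeros((440,800,3),np.uint8); a=cv2.resize(a,(400,314)); b=cv2.resize(b,(400,317)); o[:314,:400]=a; o[:317,400:]=b
cv2.imwrite("pics/end.png",o); print(arm.read_time())
```

```text
down [ 0.42 -0.03  0.21]
0.098 [-0.05 -1.08  0.06] 12.2
0.092 [-0.61  0.46 -0.45] 12.5
0.086 [-0.79 -0.29 -1.17] 12.9
0.08 [-0.72 -0.04 -1.55] 13.2
0.074 [-0.44  1.03 -1.21] 13.6
0.068 [-0.44 -0.35  0.41] 13.9
0.062 [-0.21  0.45 -0.72] 14.3
0.056 [ 0.11 -0.   -0.29] 14.6
0.05 [-0.48 -0.27 -0.04] 15.0
0.044 [-0.26 -1.01 -0.23] 15.3
0.038 [-0.56 -0.28 -1.11] 15.7
0.032 [-1.15  0.75 -0.83] 16.0
0.029 [ 0.58 -0.09 -0.79] 16.3
20.2333
```

View pics/end.png

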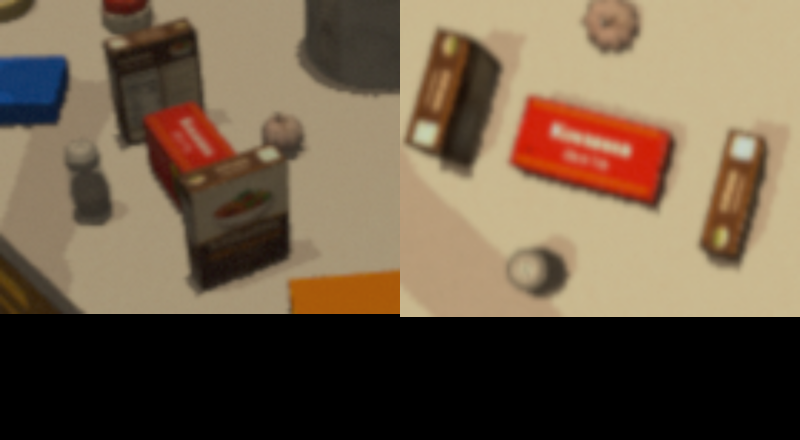

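Both cartons stand upright and clear of the tea carton: the left top face is at about (438,92), the right one at about (733,196). I'll check the displacements numerically, then hand in.

Run:
```python
from push import *; from fit import ground
from station import ticket
ok=True
for s,uv in(("left",(438,92)),("right",(733,196))):
    px=(np.array(uv)-[400,0])*.3+[140,150]; g=ground("top",px,.124)[:2]
    o=(PIV[s]+SGN[s]*U*.0175*np.cos(TH[s]))[:2]; d=np.linalg.norm(g-o); ok&=d<.042; print(s,g.round(3),o.round(3),d.round(3))
if ok: print(ticket.finish_job(),arm.read_time())
```

```text
left [0.492 0.234] [0.493 0.23 ] 0.005
right [ 0.41  -0.002] [0.416 0.004] 0.009
the job is handed in; nothing more can be done
the job is handed in; nothing more can be done
```

Both cartons stand upright by themselves, clear of the tea carton and within about 10 mm of where their feet were; nothing else visibly moved, and the job was handed in at about 20 s of the 38 s allowed.

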